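# Crack the crab claw

## Task

A cooked crab claw lies in the guide of the shellfish-cracker board. Push it along the guide, knuckle first, until it is fully home against the pivot post between the jaws, then squeeze the two red handles together until the shell resists, gives and stays caved in. Let go so that the handles spring fully open, leave the cracked claw home in the jaws, and do not disturb the bowl, the mug or the lemon.

Things in the scene. Friction and masses are not known exactly. Their poses are not given: they have to be found in the camera images.
- cracker: shellfish cracker: pale wooden board fixed to the worktop, 275 x 110 x 18 mm, with two crossed steel levers that swing level about one upright post. Origin at worktop height on the post's axis; the board spans x -60 to 215, y -55 to 55 mm. +x runs along the guide, from the post through the jaws to the open end; the red handles point along -x and overhang the worktop
- pivot (a point): top of the steel pivot post, 52 mm above the worktop, on the cracker's origin axis; the post is 28 mm across and is the stop for the claw's knuckle
- jaws (a point): middle between the two steel jaw pads, 38 mm above the worktop, 50 mm from the post's axis along the cracker's +x: where the palm's centre lies when the claw is home. The pads are 36 mm long, 24 mm high (26 to 50 mm above the worktop) and 46 mm apart when open. The lever arms beside them reach out to 43 mm either side
- guide (a point): middle of the guide on the board's top (18 mm above the worktop), 140 mm from the post along the cracker's +x: two dark wooden strips, 46 mm apart inside, 8 mm high above the board, 120 mm long, along the cracker's x
- handle_a_grip (a point): middle of the red grip at the cracker's -y side, 42 mm above the worktop; open, it is 100 mm from the post along -x and 30 mm to -y. A bar 105 mm long (x -45 to -150 mm), 10 mm thick, 24 mm high (30 to 54 mm above the worktop). Open, the pair measures 70 mm outside and 50 mm inside at this point, and widens by 6 mm per 100 mm towards the ends. Moves with the handle
- handle_b_grip (a point): the same for the red grip at the cracker's +y side
- handle_a (a joint): swing of handle a towards the other, rad: 0 fully open (a weak spring, about 1.5 N at the grip point, returns it there when let go), end of travel 0.19. About 0.06 on both handles brings the jaws against the claw, about 0.12 on both caves in the shell; one may swing more than the other, the sum counts
- handle_b (a joint): the same for handle b
- claw_palm (a point): centre of the palm of the orange crab claw, 17 mm above the board. Claw 106 mm long, loose, 0.1 to 0.25 kg: palm 60 long, 40 wide between flat sides, 35 mm high; round knuckle ends 36 mm from here to its -x (towards the post); two dark-tipped pincers side by side end 70 mm from here to its +x, 22 mm wide together, 13 to 23 mm above the board. Its +y: the paler shell half
- shell (a joint): how far the paler shell half is caved in, m: 0 whole; resistance grows to a peak at 0.002 to 0.003 (some 28 N at the jaws, 14 N on each handle at the grip point), then gives; past 0.006 it goes on by itself to its stop at 0.008 and stays (cracked). Let go before 0.006 it springs back whole
- bowl: white bowl, 130 mm across, 50 mm high, origin under its centre. Leave alone
- mug: blue mug, 80 mm across, 85 mm high, origin under its centre. Leave alone
- lemon: yellow lemon standing on end, 54 mm across, 65 mm high, origin under its centre. Leave alone
Things that resemble listed ones, but are neither listed nor needed, are in the scene too. What is meant by the part that bears claw_palm is not green or grey, and is the smaller of those in its own colour.

How it is judged:
By the outcome, as a careful person would: the job done as asked, in the order asked, and still so for the second after the job is handed in, with the robot touching nothing.
It also fails if it takes over 54 s, if anything falls off the work surface, if the arm or the gripper's body presses on something with over 40 N, if the wrist force passes 120 N, or if a joint passes its speed limit or range.

## Robot

A 6-joint arm with a two-finger parallel gripper is mounted at the origin on the work surface. World frame = base frame: x ahead of the robot, y to its left, z up, the work surface at z = 0. Lengths are in m, angles in rad, forces in N, time in s.
With the tool pointing down it reaches from about 0.275 to 0.825 m from the base axis. Payload 5.2 kg.
Tool frame: the origin (TCP) lies midway between the tips of the shut fingers; the grasp point (between the pads) lies 19 mm behind it (env.grasp_offset is the distance from the TCP to the grasp point, in m); y points along the fingers, z is the direction in which the jaws open and shut, and the axes are right-handed (so a half turn about y gives the same grasp; the last joint's range is limited). The gripper opens to 93 mm and grips with 3 to 60 N. Pads are 15 mm wide; open, the fingers measure 128 mm over their backs; the gripper's body (75 mm by 188 mm) begins 65 mm behind the grasp point.
Start: joints at [0.962, 0.259, 1.535, -0, 1.348, -0.203], TCP at [0.217, 0.505, 0.219] pointing down, gripper open.
Joint ranges: [-3.14, 3.14], [-0.91, 2.08], [0.19, 2.58], [-1.22, 4.36], [0.22, 2.71], [-3.12, 3.12]. Speed limits (rad/s): [2.57, 2.57, 3.14, 3.14, 3.14, 3.14].

## Interface

Orientations are given as a unit quaternion [w, x, y, z].
In Python, from plant import env, ungrasp, gripper_close, planner, imaging, workorder gives the robot as it stands. Calls block until the motion is done:
- env.goto(position, orientation): joint-space move of the TCP to a pose.
- env.movel(position, ori=None, v=0.15): straight line of the TCP; ori=None keeps the orientation; v is the mean speed in m/s.
- env.set_joints(angles): joint-space move.
- ungrasp() and gripper_close(): open the fingers fully, or close them until they stop; the grip force is fixed at half the most.
- env.pause(seconds).
- planner.solve_ik(position, orientation): joint angles nearest the present ones, or None.
- env.get_state(): the state.
- imaging.read_camera(name): name is "side" or "top" or "wrist"; returns (picture, depth): 420x560x3 uint8, blue, green, red; 420x560 float32, m along the optical axis (not along the pixel's ray), 0 where there is no reading.
- imaging.get_calibration(name): a dict with "mtx" (3x3 intrinsics, pixels), "k1" (the pictures are not rectified: a ray, as slopes to the right and down, at radius r is drawn at 1 + k1 r^2 times it, then the intrinsics apply), "rvec" (rotation vector, rad) and "tvec" (3), from world to camera coordinates, as OpenCV has them; the wrist camera has in their place "tool_from_camera" (4x4, takes a point from camera to tool coordinates, whose origin is the TCP and whose axes are the tool frame's). Camera axes: x right, y down, z forward; pixel columns grow to the right and rows downward; lengths in m; the calibration is good to about 2 mm. A picture is of the moment at which its call begins: read the wrist's pose just before it. get_calibration takes no time and is no camera call.
A pose or a line that the arm cannot do raises env.PlanningError and nothing moves.
- workorder.job_done(): hands the job in, once; it reports no verdict.
The state is a dict: "time_s": time; "q": joint angles; "qd": joint speeds; "joint_torque": joint torques, N m; "ee_pos": TCP position; "tool_rot": TCP orientation; "contact_force": force on the tool from outside, world axes, zero at the start; "wrist_torque": the same for the moment, N m; "grip_width": finger opening in m.
Only numpy, scipy, OpenCV 4.12 (cv2) and the standard library are available. Lean on these libraries where they do the work, as an engineer would, in place of code of your own. Each camera call takes 0.05 s, during which the arm holds its last target. There are 200 camera calls.

## Working session

There is one attempt and no reset: what is moved stays moved. The work goes in short steps, each a Python script; the robot and the scene stay as the last script left them, time stands still between calls to the robot, and variables do not carry over. Pictures are saved under pics/ and viewed, about 8 in all and at most 12, crops included, and the job is handed in when it is done.

```bash
mkdir -p pics; ls
cat > h.py <<'E'
import numpy as np, cv2
from plant import env, ungrasp, gripper_close, planner, imaging, workorder
from scipy.spatial.transform import Rotation as R
def unproj(name,uv,d=None,z=None):
    c=imaging.get_calibration(name);K=np.array(c["mtx"]);k=c["k1"]
    uv=np.atleast_2d(uv).astype(float)
    p=cv2.undistortPoints(uv[:,None],K,np.array([k,0,0,0.]))[:,0]
    r=np.c_[p,np.ones(len(p))]
    Rm=cv2.Rodrigues(np.array(c["rvec"],float))[0];t=np.array(c["tvec"],float).ravel()
    o=-Rm.T@t; w=r@Rm
    if z is not None: s=((z-o[2])/w[:,2])[:,None]
    else: s=np.asarray(d,float).reshape(-1,1)
    return o+s*w
E
python3 - <<'E'
from h import *
for n in("top","side"):
    p,d=imaging.read_camera(n);cv2.imwrite(f"pics/{n}0.png",p);np.save(f"{n}0.npy",d)
    print(n,imaging.get_calibration(n))
s=env.get_state();print(s)
E
```

```text
pics
top {'mtx': array([[459.81335086,   0.        , 283.34428559],
       [  0.        , 459.81335086, 206.43401162],
       [  0.        ,   0.        ,   1.        ]]), 'k1': -0.11285071582744985, 'rvec': array([ 2.21023363, -2.17400923,  0.05545358]), 'tvec': array([-0.05341352,  0.52495533,  1.26726384])}
side {'mtx': array([[484.33753034,   0.        , 286.66423357],
       [  0.        , 484.33753034, 209.78142317],
       [  0.        ,   0.        ,   1.        ]]), 'k1': -0.05335176408268632, 'rvec': array([ 2.28173054, -0.14509894,  0.0955581 ]), 'tvec': array([-0.53417525,  0.06817069,  1.2336863 ])}
{'time_s': 0.1, 'q': array([ 9.62198360e-01,  2.59257799e-01,  1.53596951e+00, -2.66143160e-05,
        1.34797595e+00, -2.02801930e-01]), 'qd': array([-0.0001722 , -0.00160826, -0.00134232, -0.00091233,  0.00066479,
        0.00027743]), 'joint_torque': array([ 1.54862973e-03, -4.38212085e+01, -2.84642190e+01,  7.19828624e-02,
        3.61377967e-02, -4.25892154e-05]), 'ee_pos': array([0.21681803, 0.50493259, 0.21790912]), 'tool_rot': array([-0.69207506,  0.69312873, -0.14270241,  0.14226981]), 'contact_force': array([ 0.09784407,  0.62165519, -0.00969521]), 'wrist_torque': array([-0.06541298, -0.04587987,  0.06687086]), 'grip_width': 0.09292924425582429}
```

View pics/top0.png

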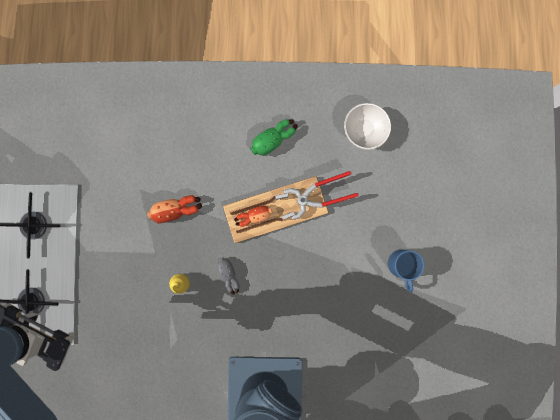

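View pics/side0.png

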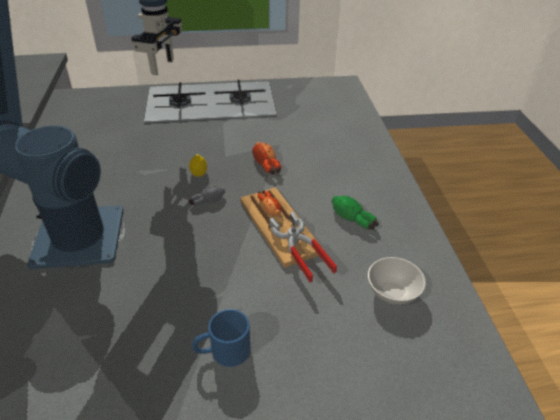

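Candidates for the claw in the top view are: orange in the guide (257,215), a larger orange one (175,208), green (272,138) and grey (229,275). The small orange one in the guide fits the description. I'll confirm this in an enlarged crop.

Run:
```python
from h import *
p=cv2.imread("pics/top0.png")[160:250,215:365];cv2.imwrite("pics/crop0.png",cv2.resize(p,None,fx=5.2,fy=5.2,interpolation=cv2.INTER_CUBIC))
```

```text
(no output)
```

View pics/crop0.png

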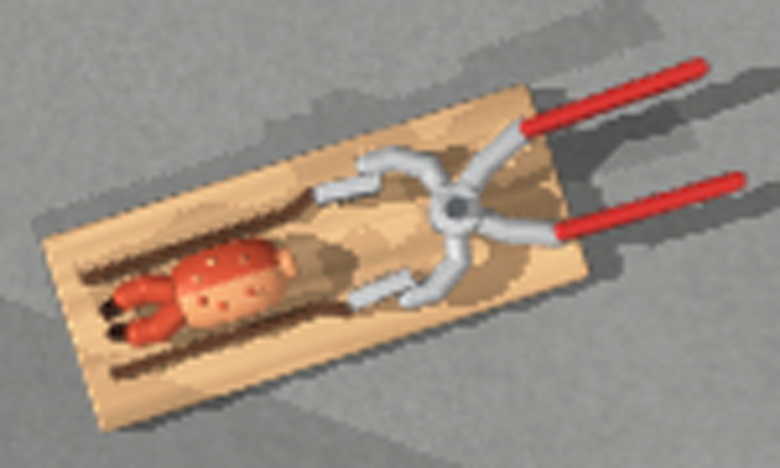

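The crop confirms it: the small orange claw lies in the guide with its knuckle towards the post and its paler half on +y (image bottom). Next I'll fit the cracker pose.

Run:
```python
from h import *
f=lambda a:np.array(a)/5.2+[215,160]-0.4
d=np.load("top0.npy")
c=unproj("top",f([(42,240),(530,85),(588,272),(103,430)]),z=.018)
pv=unproj("top",f([(457,208)]),z=.052); tips=unproj("top",f([(703,65),(741,181)]),z=.054)
L=np.array([[.215,-.055],[-.06,-.055],[-.06,.055],[.215,.055],[0,0]]);W=np.r_[c,pv][:,:2]
a=L-L.mean(0);b=W-W.mean(0)
th=np.arctan2((a[:,0]*b[:,1]-a[:,1]*b[:,0]).sum(),(a*b).sum())
Rm=np.array([[np.cos(th),-np.sin(th)],[np.sin(th),np.cos(th)]]);t=W.mean(0)-Rm@L.mean(0)
print("yaw",th,"org",t);print("resid mm",1e3*(W-(L@Rm.T+t)))
loc=lambda P:1e3*(np.asarray(P)[:,:2]-t)@Rm
print("tips",loc(tips))
print("claw pincers ends,knuckle,palm mid",loc(unproj("top",f([(105,310),(117,333)]),z=.036)),loc(unproj("top",f([(295,262)]),z=.038)))
for u in[(262,213),(302,200)]: print("depth z",unproj("top",[u],d=d[u[1],u[0]]))
np.savez("pose.npz",th=th,t=t)
for lx,z in((.25,.15),(.2,.026),(.125,.026),(-.1,.15),(-.1,.023)):
  for s in(1,-1):
    P=np.r_[t+Rm@[lx,0],z];zt=s*np.r_[Rm@[0,1],0];y=np.array([0,0,-1.]);M=np.c_[np.cross(y,zt),y,zt]
    q=R.from_matrix(M).as_quat()[[3,0,1,2]];j=planner.solve_ik(P,q);print(lx,s,P.round(3),None if j is None else np.round(j,2))
print(imaging.get_calibration("wrist"))
```

```text
yaw 1.8980608372132253 org [ 0.54316102 -0.09609867]
resid mm [[-1.45247433 -0.93137238]
 [-2.24874855 -0.68343293]
 [ 1.98486778  2.42033137]
 [ 1.78835924 -0.52404561]
 [-0.07200414 -0.28148045]]
tips [[-145.7434993   -31.68838266]
 [-145.55056584   32.11894688]]
claw pincers ends,knuckle,palm mid [[191.89292921  -6.18332907]
 [189.50429821   7.3015604 ]] [[88.80104683  0.42566423]]
depth z [[0.50495598 0.01246754 0.05291596]]
depth z [[ 0.54181346 -0.09499466  0.05444918]]
0.25 1 [0.463 0.141 0.15 ] [ 0.06  0.2   1.79 -0.    1.15  2.88]
0.25 -1 [0.463 0.141 0.15 ] [ 0.06  0.2   1.79 -0.    1.15 -0.26]
0.2 1 [0.479 0.093 0.026] [-0.04  0.37  1.92 -0.    0.85  2.78]
0.2 -1 [0.479 0.093 0.026] [-0.04  0.37  1.92 -0.    0.85 -0.36]
0.125 1 [0.503 0.022 0.026] [-0.18  0.4   1.88 -0.    0.87  2.64]
0.125 -1 [0.503 0.022 0.026] [-0.18  0.4   1.88 -0.    0.87 -0.5 ]
-0.1 1 [ 0.575 -0.191  0.15 ] [-0.5   0.41  1.49 -0.    1.24  2.31]
-0.1 -1 [ 0.575 -0.191  0.15 ] [-0.5   0.41  1.49 -0.    1.24 -0.83]
-0.1 1 [ 0.575 -0.191  0.023] [-0.5   0.55  1.62 -0.    0.98  2.31]
-0.1 -1 [ 0.575 -0.191  0.023] [-0.5   0.55  1.62 -0.    0.98 -0.83]
{'mtx': array([[352.14268095,   0.        , 284.16539963],
       [  0.        , 352.14268095, 210.00174448],
       [  0.        ,   0.        ,   1.        ]]), 'k1': -0.03520922786580494, 'tool_from_camera': array([[-7.30572801e-04,  9.56163005e-01,  2.92834038e-01,
        -8.05708922e-02],
       [ 3.66022983e-04, -2.92833840e-01,  9.56163275e-01,
        -1.65459432e-01],
       [ 9.99999666e-01,  8.05730870e-04, -1.36041196e-04,
         3.21740779e-04],
       [ 0.00000000e+00,  0.00000000e+00,  0.00000000e+00,
         1.00000000e+00]])}
```

```bash
cat >> h.py <<'E'
try:
    _p=np.load("pose.npz");th=float(_p["th"]);t=_p["t"]
except Exception: pass
def rot2(): return np.array([[np.cos(th),-np.sin(th)],[np.sin(th),np.cos(th)]])
def pos(lx,ly,z): return np.r_[t+rot2()@[lx,ly],z]
def quat(s=-1):
    zt=s*np.r_[rot2()@[0,1],0];y=np.array([0,0,-1.])
    return R.from_matrix(np.c_[np.cross(y,zt),y,zt]).as_quat()[[3,0,1,2]]
def wcam():
    s=env.get_state();p,d=imaging.read_camera("wrist");c=imaging.get_calibration("wrist")
    T=np.eye(4);q=s["tool_rot"];T[:3,:3]=R.from_quat(np.r_[q[1:],q[0]]).as_matrix();T[:3,3]=s["ee_pos"]
    return p,d,T@c["tool_from_camera"],np.array(c["mtx"]),c["k1"]
def wproj(P,T,K,k):
    W=np.linalg.inv(T);return cv2.projectPoints(np.asarray(P,float),cv2.Rodrigues(W[:3,:3])[0],W[:3,3],K,np.array([k,0,0,0.]))[0][:,0]
def draw(name,extra=()):
    p,d,T,K,k=wcam();p=p.copy()
    P=[pos(x,y,z) for x,y,z in((.215,-.055,.018),(.215,.055,.018),(-.06,-.055,.018),(-.06,.055,.018),(.2,.023,.026),(.2,-.023,.026),(.08,.023,.026),(.08,-.023,.026),(0,0,.052),(-.15,.0315,.054),(-.15,-.0315,.054),(-.1,.03,.054),(-.1,-.03,.054))]+list(extra)
    p=cv2.resize(p,None,fx=1.4,fy=1.4)
    for u in wproj(P,T,K,k):
        if np.all(np.abs(u)<2000): cv2.circle(p,tuple(int(v) for v in u*1.4),3,(255,255,0),1)
    cv2.imwrite(f"pics/{name}.png",p)
def st(tag=""):
    s=env.get_state();l=(s["ee_pos"][:2]-t)@rot2()
    print(tag,round(s["time_s"],2),"loc mm",np.round(1e3*np.r_[l,s["ee_pos"][2]],1),"F(loc)",np.r_[s["contact_force"][:2]@rot2(),s["contact_force"][2]].round(1),"w",round(s["grip_width"]*1e3,1));return s
E
python3 - <<'E'
from h import *
env.goto(pos(.218,0,.17),quat());st("hover")
gripper_close();st("closed")
draw("w1")
E
```

```text
hover 1.82 loc mm [ 2.187e+02 -1.000e-01  1.701e+02] F(loc) [ 0.4  0.9 -0.3] w 93.1
closed 3.27 loc mm [218.  -0. 170.] F(loc) [-1.1 -1.   0.3] w 0.3
```

View pics/w1.png

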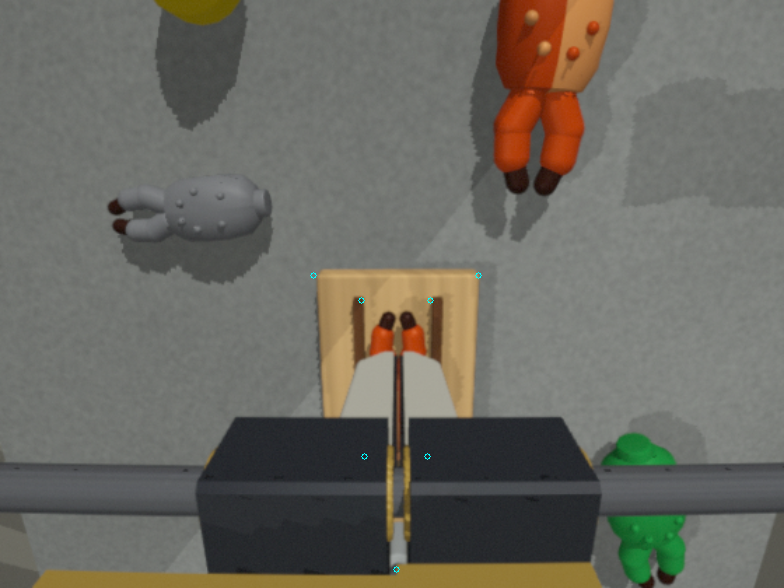

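The wrist view shows the board's end at rows ~271 (predicted 275) and the guide centred at column ~399, which lines up with the shut fingers. The pincer tips are at (388,317) and (407,317). The alignment is good to about 2 mm, so I'll descend and push.

Run:
```python
from h import *
env.movel(pos(.218,.0005,.027),quat(),v=.15);st("down")
env.movel(pos(.150,.0005,.027),v=.06);s=st("push")
x=.150
while x>.118:
    x-=.003;env.movel(pos(x,.0005,.027),v=.03);s=st()
    f=s["contact_force"][:2]@rot2()
    if f[0]>9 : break
draw("w2")
```

```text
down 4.42 loc mm [ 2.178e+02 -1.000e-01  2.760e+01] F(loc) [ 0.3 -0.1 -0.3] w 0.3
push 5.71 loc mm [150.1   0.5  27. ] F(loc) [-0.4 -0.1 -0.2] w 0.2
 5.96 loc mm [147.    0.4  27. ] F(loc) [ 0.1 -0.2 -0.8] w 0.7
 6.21 loc mm [143.8   0.4  27. ] F(loc) [-0.3 -0.  -0.1] w 0.7
 6.46 loc mm [140.7   0.4  27. ] F(loc) [0.1 0.1 0.7] w 0.2
 6.71 loc mm [137.7   0.4  27. ] F(loc) [-0.8  0.9  0.6] w 0.8
 6.96 loc mm [134.7   0.4  27. ] F(loc) [-0.   0.1  0.1] w 0.6
 7.21 loc mm [131.7   0.4  27. ] F(loc) [0.1 0.4 0.6] w 0.7
 7.46 loc mm [130.1   0.9  26.8] F(loc) [ 5.5 -1.2  1.3] w 0.5
 7.71 loc mm [129.7   1.5  26.6] F(loc) [14.7 -1.7  4.7] w 0.7
```

View pics/w2.png

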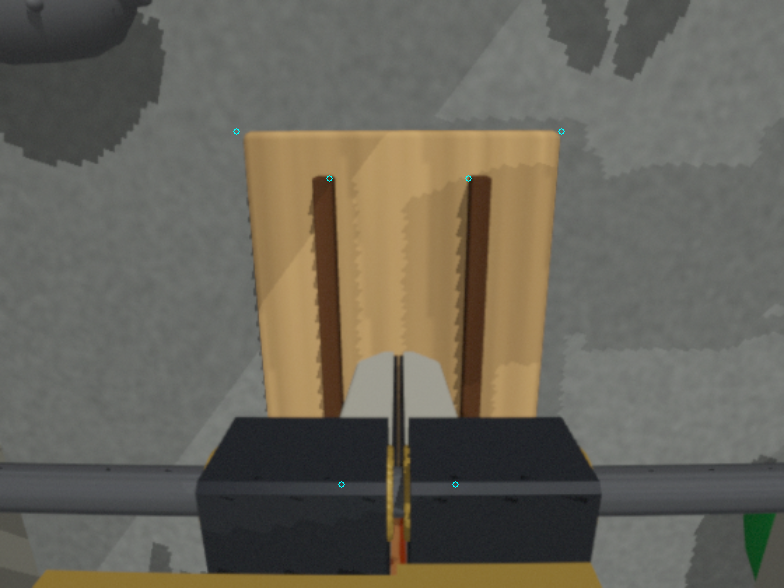

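The push stopped at finger face ≈122 mm with 14.7 N, against the 120 mm expected. I'll back off, lift, go over the handles and look.

Run:
```python
from h import *
env.movel(pos(.145,.0005,.027),v=.1)
env.movel(pos(.145,.0005,.17),v=.25)
env.goto(pos(-.105,.0,.17),quat());ungrasp();st("hover")
draw("w3")
```

```text
hover 11.28 loc mm [-105.    0.  170.] F(loc) [ 0.6  0.2 -0.1] w 92.9
```

View pics/w3.png

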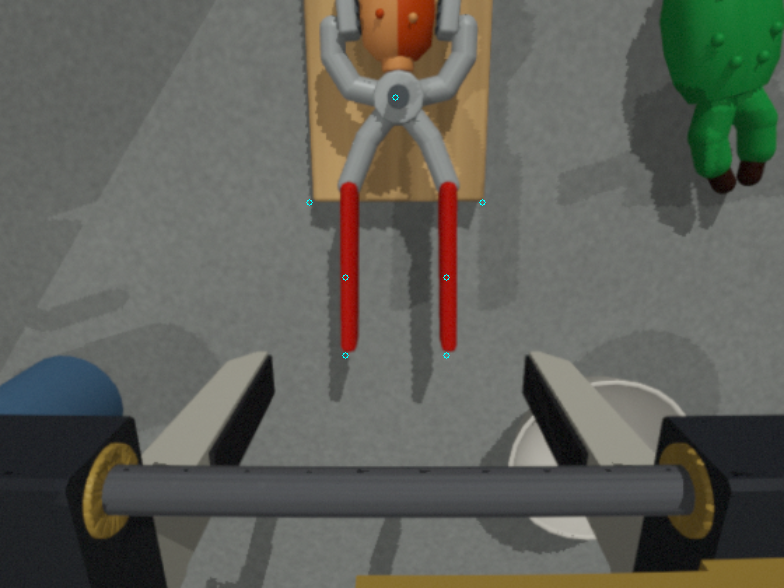

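The knuckle sits against the post at (397,65), with the palm between the pads. The handles at columns 349 and 448 are centred between the fingers (~398), and the bowl and mug are clear of the path. Descending and squeezing.

Run:
```python
from h import *
env.movel(pos(-.1,0,.024),v=.15);st("down")
gripper_close();st("closed");env.pause(.4);st("held")
draw("w4")
```

```text
down 12.46 loc mm [-100.6   -0.6   24.9] F(loc) [-0.3 -0.6  0.5] w 93.0
closed 13.32 loc mm [-102.7   -0.7   24.6] F(loc) [-7.5 -0.8 -1.4] w 41.0
held 13.72 loc mm [-102.8   -0.7   24.6] F(loc) [-7.5 -1.3 -0.9] w 41.3
```

View pics/w4.png

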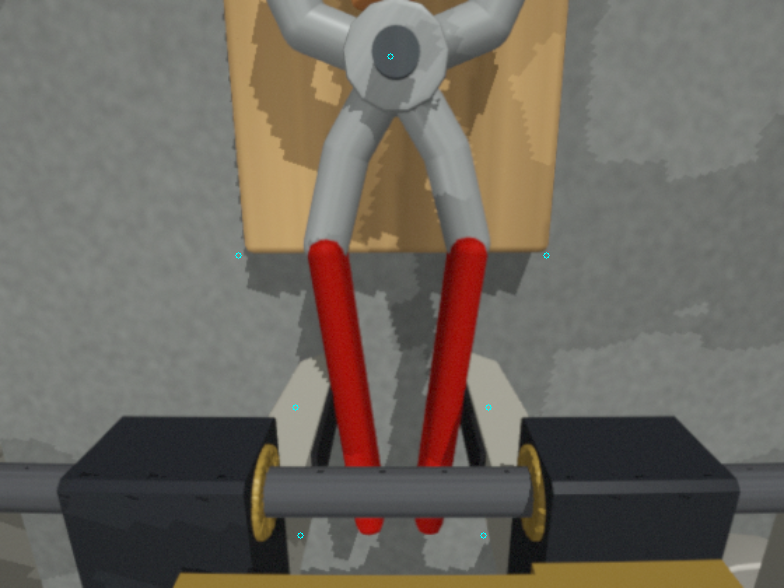

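The handles closed from 70 to 41 mm, about 0.14 rad each, which matches the shell being at its 8 mm stop. Releasing.

Run:
```python
from h import *
ungrasp();env.pause(.3);st("open")
env.movel(pos(-.1,0,.17),v=.2);st("up")
env.goto(pos(-.03,0,.2),quat());env.pause(.5)
draw("w5");p,d=imaging.read_camera("top");cv2.imwrite("pics/top1.png",p)
```

```text
open 15.04 loc mm [-100.    0.   24.] F(loc) [-0.  -0.3  0.2] w 92.7
up 15.93 loc mm [-99.4   0.6 168.8] F(loc) [-1.2 -0.1 -0.1] w 92.9
```

View pics/w5.png

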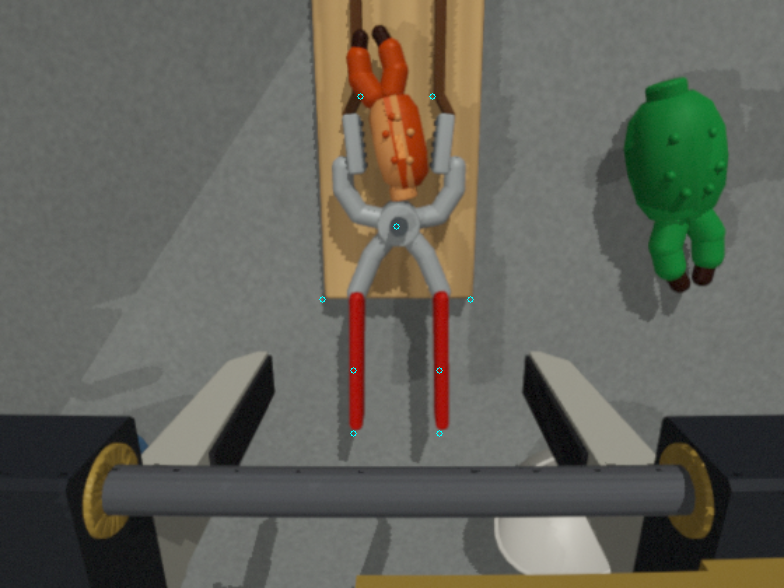

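The shell looks caved in and the handles are open, but the claw has turned roughly 10° and its knuckle may be slightly off the post. I'll measure it in this view.

Run:
```python
from h import *
p,d,T,K,k=wcam()
def loc(u,z=None):
    u=np.array(u,float)/1.4
    n=cv2.undistortPoints(u[None,None],K,np.array([k,0,0,0.]))[0,0];r=T[:3,:3]@np.r_[n,1]
    s=d[int(round(u[1])),int(round(u[0]))] if z is None else (z-T[2,3])/r[2]
    P=T[:3,3]+s*r;return np.r_[(P[:2]-t)@rot2(),P[2]]*1e3
for n,u,z in(("post",(398,225),None),("palm",(398,143),None),("tipL",(360,33),.036),("tipR",(379,30),.036),("knuckle end",(403,197),.035),("knuckle top",(403,192),None),("padL",(354,143),None),("padR",(444,143),None),("pad far/near row",(354,116),.05),("",(354,171),.05),("hA",(442,370),None),("hB",(357,370),None)):print(n,loc(u,z).round(1))
c=p[0:165,200:360];cv2.imwrite("pics/c5.png",cv2.resize(c,None,fx=3.6,fy=3.6,interpolation=cv2.INTER_CUBIC))
```

```text
post [ 1.8 -1.1 57. ]
palm [51.2 -1.1 51.2]
tipL [115.6  22.   36. ]
tipR [117.3  10.4  36. ]
knuckle end [16.9 -4.4 35. ]
knuckle top [21.1 -4.3 44.8]
padL [51.3 25.9 50.1]
padR [ 51.3 -29.4  49.5]
pad far/near row [67.  25.5 50. ]
 [34.5 26.3 50. ]
hA [-99.6 -31.7  53.9]
hB [-99.5  27.2  54.3]
```

View pics/c5.png

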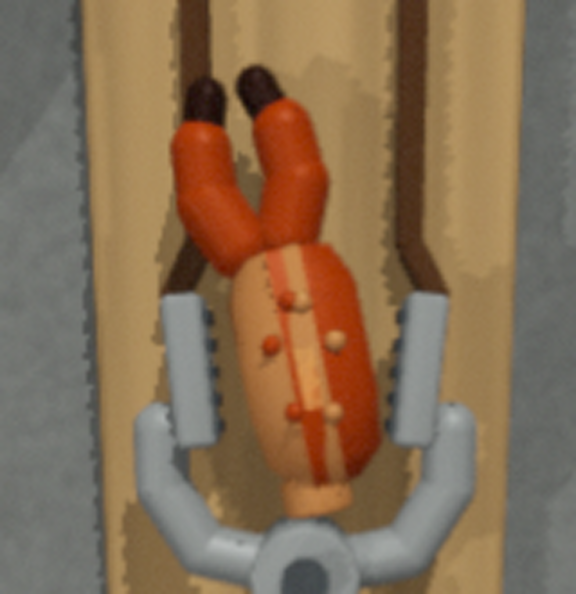

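The crop shows the shell caved in, with the halves overlapping. The knuckle is at ~15 mm (post face 14) and the palm at ~50 mm, so the claw is home, but it is yawed about 14°. There is plenty of time, so I'll straighten it by closing the centred fingers on the pincers, nudge it home and let go.

Run:
```python
from h import *
env.goto(pos(.109,0,.15),quat());env.movel(pos(.109,0,.031),v=.15);st("down")
gripper_close();st("grip")
x=.109
for i in range(4):
    x-=.001;env.movel(pos(x,0,.031),v=.02);s=st("nudge")
    if s["contact_force"][:2]@rot2()[:,0]>6:break
ungrasp();env.pause(.2);st("open")
env.movel(pos(.109,0,.17),v=.2)
env.goto(pos(-.03,0,.2),quat());env.pause(.4);st("look")
p,d,T,K,k=wcam()
c=p[0:165,200:360];cv2.imwrite("pics/c6.png",cv2.resize(c,None,fx=3.6,fy=3.6,interpolation=cv2.INTER_CUBIC))
```

```text
down 18.56 loc mm [108.1  -0.7  31.7] F(loc) [ 0.2 -0.1  0.3] w 93.0
grip 19.52 loc mm [ 1.09e+02 -1.00e-01  3.10e+01] F(loc) [ 1.5 -0.4  0.2] w 34.1
nudge 19.77 loc mm [108.  -0.  31.] F(loc) [ 1.4 -0.5  0.2] w 34.1
nudge 20.02 loc mm [1.077e+02 1.000e-01 3.090e+01] F(loc) [ 4.6 -1.4  1.4] w 34.4
nudge 20.27 loc mm [107.5   0.3  30.9] F(loc) [ 8.4 -1.5  2.2] w 34.0
open 21.53 loc mm [106.   0.  31.] F(loc) [ 0.7 -0.1  0.6] w 92.6
look 23.4 loc mm [-2.920e+01 -2.000e-01  2.001e+02] F(loc) [ 0.5 -0.4  0.1] w 92.7
```

View pics/c6.png

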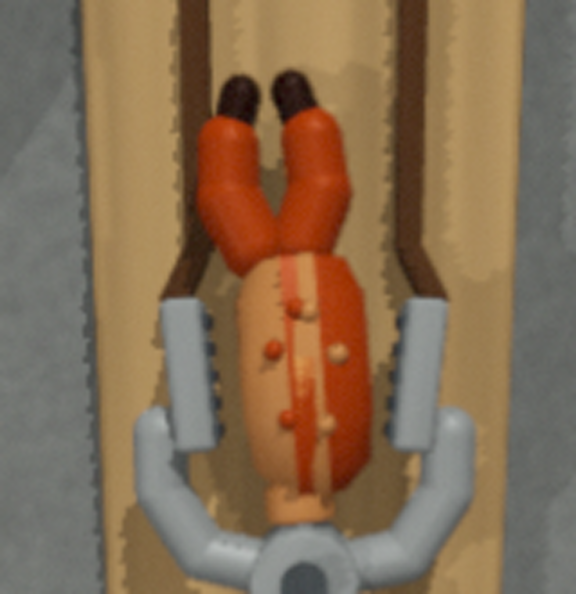

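The claw is now nearly straight. The knuckle touches the post at (300,520), the shell is caved in and the jaws are open. I'll check the bystanders and hand in.

Run:
```python
from h import *
env.movel(pos(-.03,0,.3),v=.2)
a=cv2.imread("pics/top0.png");p,d=imaging.read_camera("side")
b=cv2.imread("pics/side0.png")
for n,(u,v) in dict(bowl=(396,283),mug=(230,340),lemon=(198,166)).items():
    r=28;A=b[v-r:v+r,u-r:u+r];B=p[v-r-10:v+r+10,u-r-10:u+r+10]
    m=cv2.matchTemplate(B,A,cv2.TM_CCOEFF_NORMED);_,mx,_,l=cv2.minMaxLoc(m);print(n,"shift px",(l[0]-10,l[1]-10),round(mx,3))
st("end");workorder.job_done()
```

```text
bowl shift px (0, 0) 0.997
mug shift px (0, 0) 0.901
lemon shift px (0, 0) 0.803
end 24.15 loc mm [-29.4   0.6 298.3] F(loc) [-0.5 -0.2  0.4] w 93.1
the job is handed in; nothing more can be done
```

I pushed the small orange claw home, cracked it between the jaws, let the handles spring open, and handed the job in at about 24 s of the 54 s allowed.

- **Push:** It moved along the guide knuckle first and stopped against the post at about 15 N.
- **Squeeze:** The handles closed from 70 to 41 mm, about 0.14 rad each, which matches the shell's 8 mm stop. After release the handles were back at about ±30 mm, fully open, and the close view showed the shell caved in.
- **Correction:** Cracking left the claw turned about 14°. I straightened it by closing the fingers on the pincers and nudged it back against the post at about 8 N.
- **Last checks:** The final close view, judged by eye, showed the claw nearly straight (about 5°), with its knuckle on the post and the jaws open. The bowl, mug and lemon showed no shift in the side view. The match was weaker for the mug (0.90) and lemon (0.80), probably from the arm's changed shadow. The arm was clear of everything at hand-in.
- **Disagreement:** The top and wrist cameras differed by about 2 mm on the cracker's position, which is within their stated calibration.

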